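# Load the bench jar rack and lock its sprung bolt

## Task

Put the two loose jars into the rack's lane behind the one already there, upright and in single file between the rails, with the whole row pushed home against the end stop. Then turn the red knob on the sloping lock clockwise until its sprung bolt drops into the notch of the brass cam, barring the mouth of the lane. Leave the hammer, pliers and steel block where they lie, tip no jar over, and let go of everything.

Things in the scene. Friction and masses are not known exactly. Their poses are not given: they have to be found in the camera images.
- rack: fixed aluminium rack, its blue lock left of the mouth. Origin: on the bench, centre of the home spot of the LAST (nearest) of three jars; +x runs down the lane from mouth to end stop, +y to the lock's side, z up. Lane floor is the bench. Home spots: x = 0, 56, 112 mm, y = 0. Rails 20 mm high, 10 mm thick, 62 mm apart inside, from x = -28 mm; flared lead-ins, as high, on to x = -70 mm, 93 mm apart there
- end_stop (a point): foot of the end stop's face, at rack (140, 0, 0) mm; the stop is 70 mm high. Two straps cross the lane 107 mm above the bench at rack x = 74..86 and 122..134 mm (top 113 mm; posts at y = +-38..46 mm), so jars go in by the mouth only and push on those ahead
- cam (a point): centre of the underside of the brass cam, a disc of 42 mm radius, 8 mm thick, at rack (-48, 140, 40) mm; fixed frame. Its z is the knob's axis, leaning 30 degrees from vertical to the rack's -x: (-0.5, 0, 0.866) in the rack frame. Its y is the rack's y; the bolt's roller rides on the rim at the +y side. The lock stands on a plate 6 mm thick at rack x = -77..-7, y = 62..262 mm; nothing of it is above 106 mm
- knob (a joint): angle of the red knob with its cam, rad, counter-clockwise positive seen from above along its axis. It starts between 0.65 and 1.3; the notch meets the bolt's roller at 0, so it must turn clockwise (value falls) to 0; the roller falls in once within about 0.08 of 0 and then blocks further turning. It turns stiffly (about 0.1 N m) and stays where it is left.
- knob_grip (a point): point on the knob's axis at the height to grip, 38 mm out from the cam's lower face along the axis. The grip is an upright red bar with a white line on its top, 64 mm long along this frame's x, 16 mm thick along its y, from 26 mm below to 18 mm above this point along its z. z is the knob's axis (30 degrees from vertical); the frame turns with the knob, and at knob value 0 its y equals the rack's y.
- bolt (a joint): travel of the sprung steel bolt, m: 0 held back by the cam's rim, 0.024 dropped fully into the notch. A spring of 6 to 10 N drives it. It cannot drop while a jar stands in its way.
- bolt_tip (a point): tip of the bolt, a round steel rod 12 mm in diameter, 30 mm above the bench, crossing the lane's mouth along the rack's -y at rack x = -42 mm. Held back its tip is at rack y = 34 mm (clear of the lane), dropped at 10 mm.
- jar_a_mid (a point): upright amber jar, straight-sided, 56 mm diameter, 85 mm tall, 0.2 to 0.4 kg, slides easily (friction about 0.28), paper label, white screw lid; the point is its centre, 42.5 mm above the bench when it stands. Loose on the bench to the right of the mouth.
- jar_b_mid (a point): upright amber jar, straight-sided, 56 mm diameter, 85 mm tall, 0.2 to 0.4 kg, slides easily (friction about 0.28), paper label, green screw lid; the point is its centre, 42.5 mm above the bench when it stands. Loose on the bench to the right of the mouth; it may change places with the white one.
- jar_c_mid (a point): upright amber jar, straight-sided, 56 mm diameter, 85 mm tall, 0.2 to 0.4 kg, slides easily (friction about 0.28), paper label, black screw lid; the point is its centre, 42.5 mm above the bench when it stands. Already standing in the lane, up to 25 mm short of the end stop.
- jar_a: the white-lidded jar, origin at the centre of its underside
- jar_b: the green-lidded jar, origin at the centre of its underside
- jar_c: the black-lidded jar, origin at the centre of its underside
- hammer: bystander: hammer 220 mm long lying right of the rack, handle to its -x; leave alone
- pliers: bystander: black-handled pliers about 150 mm long lying on the left; leave alone
- block: bystander: square steel bench block 75 x 75 x 22 mm on the left; leave alone
Not all that is in view belongs to the job. Leave any purple look-alike of the jar_a alone. Leave any blue or purple look-alike of the jar_b alone.

How it is judged:
By the outcome, as a careful person would: the job done as asked, in the order asked, and still so for the second after the job is handed in, with the robot touching nothing.
It also fails if it takes over 72 s, if anything falls off the work surface, if the arm or the gripper's body presses on something with over 40 N, if the wrist force passes 120 N, or if a joint passes its speed limit or range.

## Robot

A 6-joint arm with a two-finger parallel gripper is mounted at the origin on the work surface. World frame = base frame: x ahead of the robot, y to its left, z up, the work surface at z = 0. Lengths are in m, angles in rad, forces in N, time in s.
With the tool pointing down it reaches from about 0.25 to 0.775 m from the base axis. Payload 4 kg.
Tool frame: the origin (TCP) lies midway between the tips of the shut fingers; the grasp point (between the pads) lies bot.pinch_z behind it (bot.pinch_z is the distance from the TCP to the grasp point, in m); z points along the fingers, y is the line along which they close (so a half turn about z gives the same grasp; the last joint's range is limited). The gripper opens to 94 mm and grips with 3 to 60 N. Pads are 16 mm wide; open, the fingers measure 119 mm over their backs; the gripper's body (75 mm by 177 mm) begins 78 mm behind the grasp point.
Start: joints at [1.112, 0.087, 1.371, -0, 1.684, -0.103], TCP at [0.192, 0.516, 0.206] pointing down, gripper open.
Joint ranges: [-3.1, 3.1], [-0.76, 2.03], [0.27, 2.55], [-1.08, 4.22], [0.17, 2.65], [-2.57, 2.57]. Speed limits (rad/s): [2.79, 2.79, 3.14, 3.14, 3.14, 3.14].

## Interface

Orientations are given as [roll, pitch, yaw] about the fixed x, y, z axes, in that order (R = Rz(yaw) Ry(pitch) Rx(roll)).
In Python, from station import bot, vision, hand_in gives the robot as it stands.
- The arm moves only by the tool arm_command, never from a script. Its argument "moves" is one flat list of numbers, 6 for each row, row after row: the shift along the tool's x, y, z normalised to -1 to 1, where 1 is 15 cm, then the turn, a rotation vector about the tool's x, y, z normalised to -1 to 1, where 1 is pi/4 rad. In form: [dx, dy, dz, rx, ry, rz, dx, dy, dz, rx, ry, rz, ...]. A call has 1 to 12 rows; each row is the pose to reach, as a shift and turn from the pose commanded when the call began, along the tool's axes at that moment; what a row does not reach only later rows make up. A row lasts 1/8 s, in which the tool goes at most 62.5 mm and 10.7 degrees, less where a joint would pass 70% of its speed; a pose out of reach is approached as far as the arm can. A call with a number of a shift or a turn outside -1 to 1 is refused whole. A call with a gripper value outside its range is refused whole. "hand" is the gripper command: -1 is shut, 1 is fully open, values between are in proportion, set as the call begins (left out, the last holds). The fingers move at their own pace and stop on an object; "squeeze" is the grip in N (left out, the last holds). Time passes only in rows, so rows that repeat a pose let the fingers close. It gives the time, the measured TCP pose, the force, the opening and the grip force at its end, in the units of the state.
- bot.sense(): the state, without advancing time (a new reading comes with each control period).
- vision.capture(name): name is "side" or "top"; returns the picture (420x560x3 uint8, blue, green, red); there is no depth.
- vision.get_calibration(name): a dict with "K" (3x3 intrinsics, pixels), "extrinsics" (4x4, takes a point from world to camera coordinates). Camera axes: x right, y up, looking along -z (the intrinsics and any distortion apply to the point x, -y, -z); pixel columns grow to the right and rows downward; lengths in m; the calibration is good to about 2 mm. A picture is of the moment at which its call begins. get_calibration takes no time and is no camera call.
- hand_in(): hands the job in; it is judged then, once.
The state is a dict: "t": time; "joints": joint angles; "dq": joint speeds; "tau": joint torques, N m; "tcp_pos": TCP position; "tool_rot": TCP orientation; "wrist_force": force on the tool from outside, world axes, zero at the start; "moment": the same for the moment, N m; "width": opening from 0.0 (shut) to 1.0 (fully open); "grip_force": force on a finger pad.
Only numpy, scipy, OpenCV 4.12 (cv2) and the standard library are available. Lean on these libraries where they do the work, as an engineer would, in place of code of your own. Each camera call takes 0.05 s, during which the arm holds its last target. There are 200 camera calls.

## Working session

There is one attempt and no reset: what is moved stays moved. The work goes in short steps, Python scripts to look and compute and a tool call to move; the robot and the scene stay as the last step left them, time stands still between calls to the robot, and variables do not carry over. Pictures are saved under pics/ and viewed, at most 10 in all, crops included, and the job is handed in when it is done.

Besides the shell and the picture viewer there is one more tool, called after ">>>" as a command line: name --argument value ..., lists and objects as JSON in quotes. arm_command: Moves the arm, as the interface text tells. Its arguments: {"type":"object","properties":{"moves":{"type":"array"},"hand":{"type":"number"},"squeeze":{"type":"number"}},"required":["moves"]}

```bash
mkdir -p pics; ls; python3 - <<'E'
from station import bot, vision
import cv2
s=bot.sense(); print({k:s[k] for k in('t','tcp_pos','tool_rot','width','wrist_force')}, bot.pinch_z)
for n in('top','side'):
    im=vision.capture(n); cv2.imwrite(f'pics/{n}0.png',im)
    c=vision.get_calibration(n); print(n,c)
E
```

```text
pics
{'t': 0.0, 'tcp_pos': array([0.191344  , 0.51505009, 0.20431439]), 'tool_rot': array([-3.13939755e+00, -2.23188152e-04,  2.78579499e+00]), 'width': 0.9982316769240844, 'wrist_force': array([ 0.45189835, -0.09767222,  1.22629969])} 0.0188
top {'K': array([[480.24898745,   0.        , 279.02540879],
       [  0.        , 480.24898745, 202.93969034],
       [  0.        ,   0.        ,   1.        ]]), 'extrinsics': array([[ 0.0066809 , -0.99978663,  0.01954652, -0.01760513],
       [ 0.98434664,  0.01001783,  0.17595834, -0.5598752 ],
       [-0.17611661,  0.01806499,  0.98420353, -1.24390634],
       [ 0.        ,  0.        ,  0.        ,  1.        ]])}
side {'K': array([[502.08652621,   0.        , 278.41356063],
       [  0.        , 502.08652621, 205.02604908],
       [  0.        ,   0.        ,   1.        ]]), 'extrinsics': array([[ 0.85564474, -0.51750766,  0.00760928, -0.46771293],
       [ 0.35985952,  0.6054282 ,  0.70989987, -0.25040768],
       [-0.37198549, -0.60468381,  0.70426151, -1.1515913 ],
       [ 0.        ,  0.        ,  0.        ,  1.        ]])}
```

View pics/top0.png

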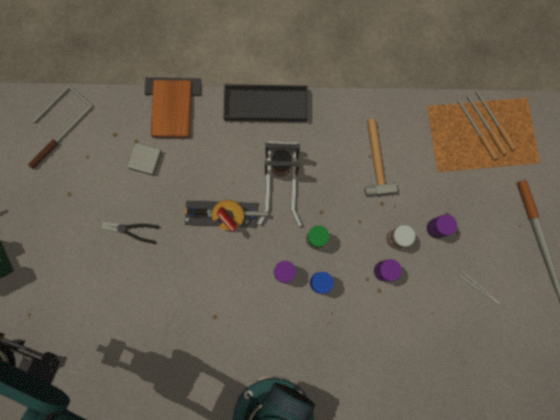

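View pics/side0.png

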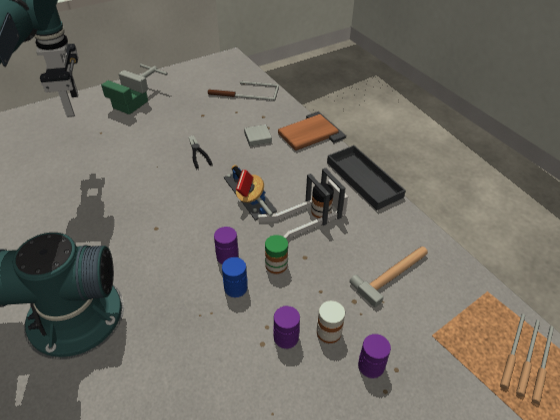

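```bash
cat > h.py <<'E'
import numpy as np, cv2
from station import bot, vision
from scipy.spatial.transform import Rotation as R
def cal(n):
    c=vision.get_calibration(n); return c['K'],c['extrinsics']
def ray(n,u,v):
    K,E=cal(n); d=np.linalg.inv(K)@[u,v,1]; d=np.array([d[0],-d[1],-d[2]])
    Rm=E[:3,:3]; return -Rm.T@E[:3,3], Rm.T@d
def plane(n,u,v,z):
    o,d=ray(n,u,v); return o+d*(z-o[2])/d[2]
def proj(n,p):
    K,E=cal(n); q=E[:3,:3]@p+E[:3,3]; q=K@[q[0],-q[1],-q[2]]; return q[:2]/q[2]
def tri(pt,ps):
    A=[];b=[]
    M=np.zeros((3,3));v=np.zeros(3);rs=[]
    for n,p in(('top',pt),('side',ps)):
        o,d=ray(n,*p);d/=np.linalg.norm(d);P=np.eye(3)-np.outer(d,d);M+=P;v+=P@o;rs.append((o,P))
    x=np.linalg.solve(M,v); return x,[np.linalg.norm(P@(x-o)) for o,P in rs]
def blobs(mask,amin):
    n,l,s,c=cv2.connectedComponentsWithStats(mask.astype(np.uint8)); return [(c[i].round(1),s[i,4],s[i,:4]) for i in range(1,n) if s[i,4]>=amin]
E
python3 - <<'E'
from h import *
t=cv2.imread('pics/top0.png');s=cv2.imread('pics/side0.png')
cv2.imwrite('pics/c1.png',cv2.resize(t[135:295,180:460],None,fx=2.8,fy=2.8,interpolation=cv2.INTER_CUBIC))
cv2.imwrite('pics/c2.png',cv2.resize(s[150:350,210:410],None,fx=3,fy=3,interpolation=cv2.INTER_CUBIC))
for n,im in(('top',t),('side',s)):
    h=cv2.cvtColor(im,cv2.COLOR_BGR2HSV);H,S,V=cv2.split(h)
    print(n,'green',blobs((H>45)&(H<75)&(S>120)&(V>60),30))
    print('white',blobs((S<45)&(V>170),40))
    print('red',blobs(((H<6)|(H>174))&(S>170)&(V>90),20))
    print('brass',blobs((H>=12)&(H<28)&(S>150)&(V>110),60))
E
```

```text
top green [(array([318.1, 235.9]), np.int32(330), array([308, 226,  21,  21], dtype=int32))]
white []
red [(array([226. , 217.8]), np.int32(64), array([218, 208,  17,  21], dtype=int32))]
brass [(array([170.3, 107.4]), np.int32(1908), array([151,  80,  39,  56], dtype=int32)), (array([481.5, 135.2]), np.int32(5429), array([429,  99, 110,  72], dtype=int32)), (array([529. , 198.5]), np.int32(181), array([521, 181,  17,  36], dtype=int32)), (array([229.5, 210. ]), np.int32(360), array([212, 200,  32,  24], dtype=int32))]
side green [(array([276.3, 244.9]), np.int32(349), array([265, 236,  23,  22], dtype=int32))]
white [(array([289., 209.]), np.int32(82), array([273, 202,  34,  14], dtype=int32)), (array([299.1, 227.6]), np.int32(92), array([284, 220,  34,  17], dtype=int32)), (array([331.7, 311.3]), np.int32(444), array([319, 301,  26,  22], dtype=int32))]
red [(array([245.3, 182.9]), np.int32(214), array([236, 170,  17,  26], dtype=int32))]
brass [(array([315.5, 123. ]), np.int32(87), array([304, 116,  23,  14], dtype=int32)), (array([303.5, 132.5]), np.int32(119), array([291, 125,  25,  17], dtype=int32))]
```

View pics/c1.png

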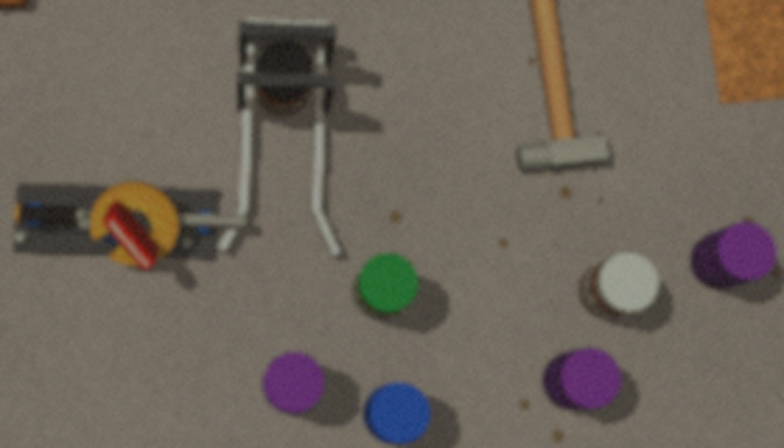

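View pics/c2.png

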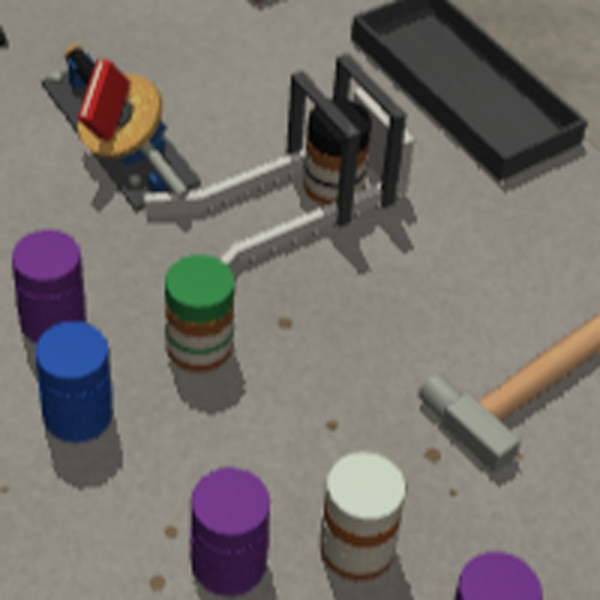

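```bash
python3 - <<'E'
from h import *
for n in('top',):
    t=cv2.imread(f'pics/{n}0.png'); g=t.astype(int).min(2)
    m=g>125
    print(blobs(m[:, :]*1,15))
    ys,xs=np.nonzero(m)
    for lo,hi,nm in((255,280,'L'),(284,306,'R')):
        for v in range(166,229,2):
            row=g[v,lo:hi]; k=np.nonzero(row>125)[0]
            if len(k): 
                w=row[k]-115; u=lo+(k*w).sum()/w.sum(); print(nm,v,round(u,2),len(k),plane('top',u,v,.02)[:2].round(4))
    # strap columns profile
    for u in (272,276,280,284,288,292): print(u,list(g[138:182,u]))
E
```

```text
[(array([267. , 192.6]), np.int32(78), array([265, 175,   4,  36], dtype=int32)), (array([293.9, 201.4]), np.int32(95), array([292, 180,   9,  45], dtype=int32)), (array([404.2, 235.1]), np.int32(307), array([395, 226,  20,  20], dtype=int32))]
L 176 267.51 2 [0.6412 0.0191]
L 178 267.47 2 [0.6355 0.0192]
L 180 267.49 2 [0.6298 0.0191]
L 182 267.49 2 [0.6241 0.019 ]
L 184 267.47 2 [0.6184 0.019 ]
L 186 267.43 2 [0.6127 0.019 ]
L 188 267.45 2 [0.6071 0.0189]
L 190 267.48 2 [0.6014 0.0188]
L 192 267.11 3 [0.5958 0.0197]
L 194 267.13 3 [0.5901 0.0196]
L 196 266.92 3 [0.5845 0.0201]
L 198 266.56 2 [0.5788 0.0211]
L 200 266.54 2 [0.5732 0.0211]
L 202 266.49 2 [0.5676 0.0211]
L 204 266.25 3 [0.562  0.0217]
L 206 266.55 2 [0.5564 0.0209]
L 208 266.44 2 [0.5508 0.0211]
L 210 266.0 1 [0.5453 0.0222]
L 218 261.53 2 [0.5229 0.0342]
L 220 260.55 2 [0.5174 0.0368]
L 222 259.53 2 [0.5118 0.0396]
R 180 293.51 2 [ 0.6306 -0.0533]
R 182 293.49 2 [ 0.6249 -0.0533]
R 184 293.45 2 [ 0.6192 -0.0532]
R 186 293.41 2 [ 0.6135 -0.0531]
R 188 293.43 2 [ 0.6078 -0.0531]
R 190 293.47 2 [ 0.6022 -0.0532]
R 192 2
[... 3595 characters left out ...]
60), np.int64(61), np.int64(62), np.int64(62), np.int64(69), np.int64(82)]
292 [np.int64(98), np.int64(97), np.int64(95), np.int64(100), np.int64(114), np.int64(109), np.int64(83), np.int64(60), np.int64(55), np.int64(49), np.int64(44), np.int64(43), np.int64(45), np.int64(47), np.int64(52), np.int64(52), np.int64(69), np.int64(76), np.int64(79), np.int64(73), np.int64(65), np.int64(64), np.int64(59), np.int64(66), np.int64(60), np.int64(56), np.int64(54), np.int64(48), np.int64(56), np.int64(65), np.int64(69), np.int64(67), np.int64(69), np.int64(65), np.int64(68), np.int64(73), np.int64(70), np.int64(69), np.int64(74), np.int64(66), np.int64(76), np.int64(91), np.int64(107), np.int64(116)]
```

```bash
cat >> h.py <<'E'
YAW=-0.03; O=np.array([.576,-.0158,0])
def setrack(x,y,yaw):
    global O,YAW; O=np.array([x,y,0]);YAW=yaw
def rk(p): return O+R.from_euler('z',YAW).apply(np.asarray(p)/1000.)
E
python3 - <<'E'
from h import *
print('cams',ray('top',0,0)[0],ray('side',0,0)[0])
t=cv2.imread('pics/top0.png')
H,S,V=cv2.split(cv2.cvtColor(t,cv2.COLOR_BGR2HSV))
print('purple',[plane('top',*b[0],.085)[:2].round(3) for b in blobs((H>130)&(H<165)&(S>100),100)])
print('blue',[(b[0],plane('top',*b[0],.085)[:2].round(3)) for b in blobs((H>105)&(H<125)&(S>140),100)])
print('green',plane('top',318.1,235.9,.085),tri((318.1,235.9),(276.3,244.9)))
print('white',plane('top',404.2,235.1,.085),tri((404.2,235.1),(331.7,311.3)))
A=np.array([(x,y) for x,y in[(.6412,.0191),(.6298,.0191),(.6184,.019),(.6071,.0189),(.5958,.0197),(.5845,.0201),(.5732,.0211),(.562,.0217),(.5508,.0211)]]);B=np.array([(.6306,-.0533),(.6192,-.0532),(.6078,-.0531),(.5965,-.0525),(.5852,-.0522),(.574,-.0509),(.5627,-.0506),(.5516,-.0507)])
pa=np.polyfit(*A.T,1);pb=np.polyfit(*B.T,1);print(pa,pb)
# features vs prediction
for nm,p in dict(strap1=(80,0,113),strap2=(128,0,113),stoptop=(142,0,70),s1L=(80,46,113),s1R=(80,-46,113),bendL=(-28,36,20),bendR=(-28,-36,20),flL=(-70,51,20),flR=(-70,-51,20),knobtop=(-76,140,88.5),camtop=(-52,140,46.9),plate1=(-77,262,6),plate2=(-7,262,6),plate3=(-7,62,6),bolttip=(-42,34,36)).items():
    print(nm,proj('top',rk(p)).round(1),proj('side',rk(p)).round(1))
cv2.imwrite('pics/c3.png',np.hstack([cv2.resize(t[190:235,180:230+5],None,fx=8,fy=8,interpolation=cv2.INTER_CUBIC),cv2.resize(cv2.imread('pics/side0.png')[165:210,225:270],None,fx=8,fy=8,interpolation=cv2.INTER_CUBIC)]))
E
```

```text
cams [0.33215632 0.01047852 1.32311585] [ 0.06193243 -0.78678977  0.99234476]
purple [array([ 0.499, -0.443]), array([ 0.376, -0.028]), array([ 0.381, -0.294])]
blue [(array([321.7, 282.4]), array([ 0.349, -0.122]))]
green [ 0.4679594  -0.11411651  0.085     ] (array([ 0.46945963, -0.11510708,  0.0782799 ]), [np.float64(0.0008173934269655038), np.float64(0.0008173934269656156)])
white [ 0.47202528 -0.33853754  0.085     ] (array([ 0.47237004, -0.33866613,  0.08518081]), [np.float64(0.0003973279133302972), np.float64(0.0003973279133302962)])
[-0.03125079  0.03859908] [-0.04016529 -0.02832682]
strap1 [281.8 162.4] [318.4 183.9]
strap2 [282.4 144.6] [333.7 178. ]
stoptop [282.2 144.3] [336.7 188.2]
s1L [264.1 161.6] [309.  173.7]
s1R [299.5 163.1] [328.1 194.6]
bendL [266.5 208.6] [275.2 214.6]
bendR [292.6 209.7] [288.7 231.9]
flL [260.3 223.6] [258.8 216.6]
flR [297.6 225. ] [277.5 241.7]
knobtop [225.4 221. ] [240.9 178.9]
camtop [227.3 214.3] [249.4 187.3]
plate1 [183.7 223.8] [223.5 175.8]
plate2 [185.5 198.8] [244.7 168.3]
plate3 [257.5 201.7] [277.3 209.6]
bolttip [266.9 212.8] [271.  212.7]
```

View pics/c3.png

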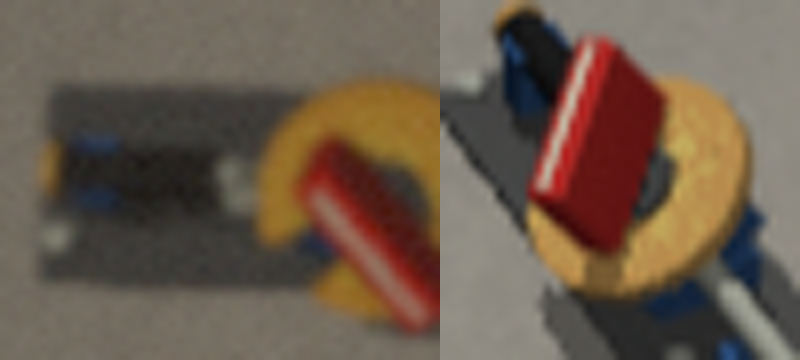

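```bash
sed -i 's/YAW=-0.03;.*/YAW=-0.032; O=np.array([.5742,-.0160,0])/' h.py; python3 - <<'E'
from h import *
a,ra=tri((219.4,213.1),(244.4,170.6)); b,rb=tri((231.9,230),(237.5,188.75))
print(a,ra,b,rb,np.linalg.norm(a-b)); m=(a+b)/2
Q=R.from_euler('z',YAW)*R.from_euler('y',-np.pi/6) # cam frame
d=Q.inv().apply(a-b); print('mid rack',1000*R.from_euler('z',-YAW).apply(m-O),'dir in cam',d,'knob(x axis) ',np.arctan2(d[1],d[0]))
n=Q.apply([0,0,1]);c=rk((-76,140,88.5))
def pl(cam,u,v):
    o,r=ray(cam,u,v); return o+r*((c-o)@n)/(r@n)
for cam,p,q in(('top',(219.4,213.1),(231.9,230)),('side',(244.4,170.6),(237.5,188.75))):
    P,Qq=pl(cam,*p),pl(cam,*q); d=Q.inv().apply(P-Qq); print(cam,np.arctan2(d[1],d[0]),np.linalg.norm(d),Q.inv().apply((P+Qq)/2-c)*1000)
E
```

```text
[0.52324896 0.14133248 0.09851288] [np.float64(0.00010116203510191803), np.float64(0.00010116203510204608)] [0.48328426 0.10974655 0.07534395] [np.float64(0.0008531395638759652), np.float64(0.0008531395638760742)] 0.05596111862567068
mid rack [-75.42556586 139.1975693   86.92841352] dir in cam [0.045302   0.03284841 0.00059805] knob(x axis)  0.6273726664758545
top 0.6188733569221052 0.05618841250004118 [-9.65669142e-02 -7.98498298e-01 -1.49480887e-13]
side 0.6507013012472885 0.05591298684625799 [ 3.09083071e-01 -2.66687039e+00 -3.58882755e-14]
```

```bash
cat >> h.py <<'E'
DOWN=R.from_euler('xyz',[np.pi,0,YAW])
def knobrot(th): # tool z=-axis, closing line y along knob y (negated)
    return R.from_euler('z',YAW)*R.from_euler('y',-np.pi/6)*R.from_euler('z',th)*R.from_euler('x',np.pi)
def plan(*wps,n=None):
    s=bot.sense(); p=np.array(s['tcp_pos']); r=R.from_euler('xyz',s['tool_rot'])
    print('t',s['t'],p.round(4),'F',np.round(s['wrist_force'],1),'w',round(s['width'],3),'g',round(s['grip_force'],1),'q',np.round(s['joints'],2))
    for x,rt in wps:
        d=np.asarray(x)-p; rv=(r.inv()*rt).as_rotvec()
        k=int(np.ceil(max(np.linalg.norm(d)/.145,np.linalg.norm(rv)/.77,1e-9)))
        for i in range(k):
            step=R.from_rotvec(rv/k); print(np.concatenate([r.inv().apply(d/k)/.15,(rv/k)/(np.pi/4)]).round(3).tolist())
            r=r*step
        p=np.asarray(x); r=rt; print('--')
E
python3 - <<'E'
from h import *
plan(([.469,-.115,.2],DOWN),([.469,-.115,.05],DOWN))
E
```

```text
t 0.1 [0.1914 0.5151 0.2044] F [-0.3 -0.6 -0.1] w 0.997 g 0.0 q [ 1.11  0.09  1.37 -0.    1.68 -0.1 ]
[-0.64, -0.659, 0.007, -0.0, 0.001, 0.718]
[-0.893, -0.215, 0.007, -0.0, 0.001, 0.718]
[-0.869, 0.295, 0.006, -0.0, 0.001, 0.718]
[-0.577, 0.714, 0.006, -0.0, 0.001, 0.718]
[-0.107, 0.912, 0.006, -0.0, 0.001, 0.718]
--
[-0.0, -0.0, 0.5, 0.0, 0.0, 0.0]
[-0.0, -0.0, 0.5, 0.0, 0.0, 0.0]
--
```

>>> arm_command --moves '[-0.64,-0.66,0,0,0,0.718,-0.64,-0.66,0,0,0,0.718,-0.64,-0.66,0,0,0,0.718,-0.64,-0.66,0,0,0,0.718]' --hand 1

```text
t: 0.6
tcp_pos: [0.2474, 0.3885, 0.2053]
tool_rot: [-3.142, -0.0, 2.222]
wrist_force: [0.0, -0.4, 0.3]
width: 1.0
grip_force: 0.0
```

>>> arm_command --moves '[-0.89,-0.215,0,0,0,0.718,-0.89,-0.215,0,0,0,0.718,-0.89,-0.215,0,0,0,0.718,-0.89,-0.215,0,0,0,0.718]'

```text
t: 1.1
tcp_pos: [0.3025, 0.2637, 0.2054]
tool_rot: [-3.141, -0.0, 1.661]
wrist_force: [-1.0, 0.1, -0.4]
width: 1.0
grip_force: 0.0
```

>>> arm_command --moves '[-0.87,0.295,0,0,0,0.718,-0.87,0.295,0,0,0,0.718,-0.87,0.295,0,0,0,0.718,-0.87,0.295,0,0,0,0.718]'

```text
t: 1.6
tcp_pos: [0.3581, 0.138, 0.2053]
tool_rot: [-3.141, -0.0, 1.1]
wrist_force: [-0.0, -0.2, 0.4]
width: 0.997
grip_force: 0.0
```

>>> arm_command --moves '[-0.58,0.715,0,0,0,0.718,-0.58,0.715,0,0,0,0.718,-0.58,0.715,0,0,0,0.718,-0.58,0.715,0,0,0,0.718]'

```text
t: 2.1
tcp_pos: [0.4135, 0.012, 0.2051]
tool_rot: [-3.14, 0.0, 0.538]
wrist_force: [0.2, 0.4, -0.2]
width: 1.0
grip_force: 0.0
```

>>> arm_command --moves '[-0.11,0.91,0,0,0,0.718,-0.11,0.91,0,0,0,0.718,-0.11,0.91,0,0,0,0.718,-0.11,0.91,0,0,0,0.718,-0.11,0.91,0,0,0,0.718]'

```text
t: 2.72
tcp_pos: [0.468, -0.1131, 0.2055]
tool_rot: [-3.141, 0.0, -0.026]
wrist_force: [0.2, 0.1, 0.3]
width: 0.999
grip_force: 0.0
```

```bash
python3 - <<'E'
from h import *
plan(([.469,-.115,.19],DOWN),([.469,-.115,.05],DOWN))
E
```

```text
t 2.725 [ 0.468  -0.1131  0.2055] F [0.2 0.1 0.3] w 0.999 g 0.0 q [-0.36 -0.07  1.53  0.    1.68  1.24]
[0.007, 0.013, 0.104, -0.001, 0.0, 0.008]
--
[-0.0, -0.0, 0.933, 0.0, 0.0, 0.0]
--
```

>>> arm_command --moves '[0.007,0.013,0.4,0,0,0.008,0.007,0.013,0.8,0,0,0.008,0.007,0.013,1,0,0,0.008,0.007,0.013,1,0,0,0.008]'

```text
t: 3.22
tcp_pos: [0.4666, -0.1148, 0.053]
tool_rot: [-3.139, 0.006, -0.035]
wrist_force: [-0.0, -0.3, 0.0]
width: 0.999
grip_force: 0.0
```

>>> arm_command --moves '[0,0,0.035,0,0,0,0,0,0.035,0,0,0,0,0,0.035,0,0,0,0,0,0.035,0,0,0,0,0,0.035,0,0,0]' --hand -1 --squeeze 25

```text
t: 3.85
tcp_pos: [0.4695, -0.1169, 0.051]
tool_rot: [-3.141, -0.001, -0.04]
wrist_force: [0.2, 1.7, 3.3]
width: 0.59
grip_force: 25.0
```

```bash
python3 - <<'E'
from h import *
print(rk((-112,0,86)))
a=rk((-112,0,86)); 
p=np.array(bot.sense()['tcp_pos'])
plan((p+[0,0,.03],DOWN),(np.r_[rk((-115,0,0))[:2],p[2]+.03],DOWN),(np.r_[rk((-115,0,0))[:2],p[2]+.004],DOWN),(np.r_[rk((2,0,0))[:2],p[2]+.004],DOWN))
E
```

```text
[ 0.46225734 -0.01241661  0.086     ]
t 3.85 [ 0.4695 -0.1169  0.051 ] F [0.2 1.7 3.3] w 0.59 g 25.0 q [-0.36  0.02  1.75  0.    1.37  1.25]
[0.0, -0.0, -0.2, -0.001, -0.002, -0.01]
--
[-0.091, -0.695, -0.0, 0.0, 0.0, 0.0]
--
[-0.0, -0.0, 0.173, 0.0, 0.0, 0.0]
--
[0.78, 0.0, 0.0, 0.0, 0.0, 0.0]
--
```

>>> arm_command --moves '[0,0,-0.2,0,0,-0.01,0,0,-0.2,0,0,-0.01,-0.09,-0.3,-0.2,0,0,-0.01,-0.09,-0.6,-0.2,0,0,-0.01,-0.09,-0.695,-0.2,0,0,-0.01,-0.09,-0.695,-0.2,0,0,-0.01]'

```text
t: 4.6
tcp_pos: [0.459, -0.0121, 0.079]
tool_rot: [3.141, 0.002, -0.03]
wrist_force: [0.5, -1.4, -3.9]
width: 0.592
grip_force: 25.0
```

```bash
python3 - <<'E'
from h import *
im=vision.capture('top'); s=vision.capture('side')
cv2.imwrite('pics/c4.png',np.hstack([cv2.resize(im[140:300,210:350],(420,480)),cv2.resize(s[150:310,210:330],(360,480))]))
plan((np.r_[rk((-115,0,0))[:2],.0545],DOWN),(np.r_[rk((2,0,0))[:2],.0545],DOWN))
E
```

```text
t 4.7 [ 0.4594 -0.0133  0.0795] F [-0.3  0.6 -3. ] w 0.594 g 25.0 q [-0.15 -0.05  1.77 -0.    1.43  1.45]
[-0.001, -0.007, 0.167, 0.001, 0.001, -0.001]
--
[0.78, 0.0, 0.0, 0.0, 0.0, 0.0]
--
```

View pics/c4.png

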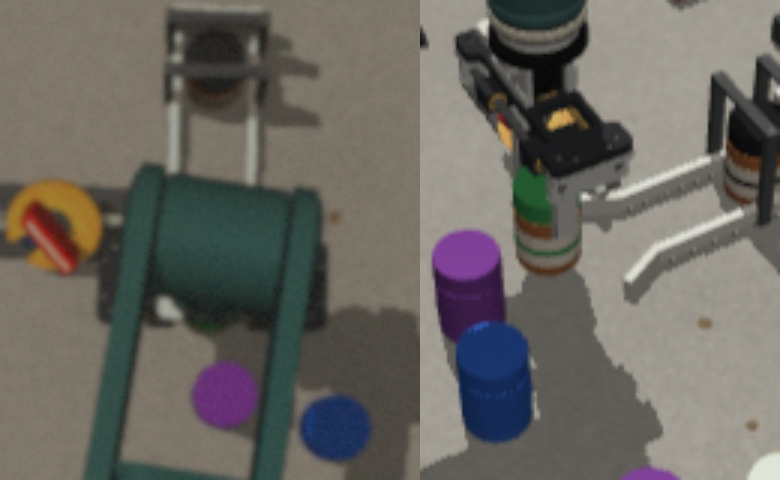

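>>> arm_command --moves '[0,-0.007,0.1,0,0,0,0,-0.007,0.167,0,0,0,0.13,-0.007,0.167,0,0,0,0.26,-0.007,0.167,0,0,0,0.39,-0.007,0.167,0,0,0,0.52,-0.007,0.167,0,0,0,0.65,-0.007,0.167,0,0,0,0.78,-0.007,0.167,0,0,0,0.78,-0.007,0.167,0,0,0]'

```text
t: 5.82
tcp_pos: [0.5769, -0.0157, 0.0538]
tool_rot: [-3.142, 0.001, -0.033]
wrist_force: [0.3, -0.1, -3.9]
width: 0.592
grip_force: 25.0
```

```bash
python3 - <<'E'
from h import *
print(bot.sense()['moment'])
plan((np.r_[rk((2,0,0))[:2],.0505],DOWN))
E
```

```text
[-0.02051507  0.17292404 -0.00138863]
t 5.825 [ 0.5769 -0.0157  0.0538] F [ 0.3 -0.1 -3.9] w 0.592 g 25.0 q [-0.13  0.22  1.52 -0.    1.4   1.48]
[-0.005, 0.002, 0.022, -0.0, 0.002, -0.001]
--
```

>>> arm_command --moves '[0,0,0.02,0,0,0,0,0,0.02,0,0,0]'

```text
t: 6.08
tcp_pos: [0.5755, -0.0152, 0.0515]
tool_rot: [-3.141, 0.001, -0.032]
wrist_force: [-0.1, 0.0, -3.8]
width: 0.591
grip_force: 25.0
```

>>> arm_command --moves '[0,0,0,0,0,0,0,0,0,0,0,0,0,0,0,0,0,0]' --hand 0.6

```text
t: 6.45
tcp_pos: [0.577, -0.0152, 0.053]
tool_rot: [3.142, -0.002, -0.032]
wrist_force: [0.4, -0.2, -0.5]
width: 0.797
grip_force: 0.0
```

>>> arm_command --moves '[0,0,-0.2,0,0,0,0,0,-0.5,0,0,0,0,0,-0.8,0,0,0,0,0,-0.8,0,0,0]'

```text
t: 6.95
tcp_pos: [0.5794, -0.0155, 0.1779]
tool_rot: [3.141, -0.011, -0.032]
wrist_force: [0.4, 1.1, -1.2]
width: 0.801
grip_force: 0.0
```

```bash
python3 - <<'E'
from h import *
plan(([.472,-.339,.19],DOWN),([.472,-.339,.052],DOWN))
E
```

```text
t 6.95 [ 0.5794 -0.0155  0.1779] F [ 0.4  1.1 -1.2] w 0.801 g 0.0 q [-0.12  0.15  1.35  0.    1.63  1.48]
[-0.215, 0.726, -0.029, 0.0, -0.005, -0.0]
[-0.215, 0.726, -0.028, 0.0, -0.005, -0.0]
[-0.215, 0.726, -0.027, 0.0, -0.005, -0.0]
--
[-0.0, -0.0, 0.92, 0.0, 0.0, 0.0]
--
```

>>> arm_command --moves '[-0.215,0.726,-0.08,0,0,0,-0.215,0.726,-0.08,0,0,0,-0.215,0.726,-0.08,0,0,0]' --hand 0.9

```text
t: 7.32
tcp_pos: [0.5396, -0.1257, 0.1832]
tool_rot: [3.141, 0.001, -0.037]
wrist_force: [-0.3, 0.5, -0.9]
width: 0.956
grip_force: 0.0
```

>>> arm_command --moves '[-0.215,0.726,0,0,0,0,-0.215,0.726,0,0,0,0,-0.215,0.726,0,0,0,0]'

```text
t: 7.7
tcp_pos: [0.504, -0.2324, 0.1825]
tool_rot: [-3.14, 0.002, -0.036]
wrist_force: [0.2, 0.4, -0.9]
width: 0.954
grip_force: 0.0
```

>>> arm_command --moves '[-0.215,0.726,0,0,0,0,-0.215,0.726,0,0,0,0,-0.215,0.726,0,0,0,0,-0.215,0.726,0,0,0,0,-0.215,0.726,0,0,0,0]'

```text
t: 8.32
tcp_pos: [0.4703, -0.3367, 0.184]
tool_rot: [-3.141, -0.0, -0.03]
wrist_force: [0.4, 0.2, 0.1]
width: 0.948
grip_force: 0.0
```

```bash
python3 - <<'E'
from h import *
plan(([.472,-.339,.052],DOWN))
E
```

```text
t 8.325 [ 0.4703 -0.3367  0.184 ] F [0.4 0.2 0.1] w 0.948 g 0.0 q [-0.72  0.16  1.34  0.    1.65  0.88]
[0.012, 0.016, 0.88, -0.001, -0.0, 0.003]
--
```

>>> arm_command --moves '[0.012,0.016,0.35,0,0,0,0.012,0.016,0.7,0,0,0,0.012,0.016,0.88,0,0,0,0.012,0.016,0.88,0,0,0]'

```text
t: 8.82
tcp_pos: [0.4701, -0.3382, 0.0493]
tool_rot: [-3.137, 0.005, -0.03]
wrist_force: [0.0, 0.1, -0.2]
width: 0.95
grip_force: 0.0
```

>>> arm_command --moves '[0,0,0,0,0,0,0,0,0,0,0,0,0,0,0,0,0,0,0,0,0,0,0,0,0,0,0,0,0,0]' --hand -1 --squeeze 30

```text
t: 9.45
tcp_pos: [0.4716, -0.3411, 0.0532]
tool_rot: [3.141, -0.001, -0.032]
wrist_force: [0.0, 2.1, 4.5]
width: 0.591
grip_force: 30.0
```

```bash
python3 - <<'E'
from h import *
p=np.array(bot.sense()['tcp_pos']); h=p[2]+.115
q=rk((-115,0,0))[:2]
plan((p+[0,0,.115],DOWN),(np.r_[q,h],DOWN),(np.r_[q,p[2]+.004],DOWN))
E
```

```text
t 9.45 [ 0.4716 -0.3411  0.0532] F [0.  2.1 4.5] w 0.591 g 30.0 q [-0.72  0.23  1.51  0.    1.4   0.88]
[0.001, 0.0, -0.767, 0.0, -0.002, -0.0]
--
[-0.051, -0.729, -0.0, 0.0, 0.0, 0.0]
[-0.051, -0.729, -0.0, 0.0, 0.0, 0.0]
[-0.051, -0.729, -0.0, 0.0, 0.0, 0.0]
--
[-0.0, -0.0, 0.74, 0.0, 0.0, 0.0]
--
```

>>> arm_command --moves '[0,0,-0.3,0,0,0,0,0,-0.6,0,0,0,0,0,-0.77,0,0,0,0,0,-0.77,0,0,0]'

```text
t: 9.95
tcp_pos: [0.4718, -0.3421, 0.1695]
tool_rot: [3.138, -0.003, -0.033]
wrist_force: [-0.4, -1.3, -2.2]
width: 0.591
grip_force: 30.0
```

>>> arm_command --moves '[-0.05,-0.365,0,0,0,0,-0.05,-0.729,0,0,0,0,-0.05,-0.729,0,0,0,0]'

```text
t: 10.32
tcp_pos: [0.466, -0.2278, 0.1649]
tool_rot: [-3.138, 0.004, -0.028]
wrist_force: [0.1, -1.6, -2.9]
width: 0.594
grip_force: 30.0
```

>>> arm_command --moves '[-0.05,-0.365,0,0,0,0,-0.05,-0.729,0,0,0,0,-0.05,-0.729,0,0,0,0]'

```text
t: 10.7
tcp_pos: [0.4624, -0.1196, 0.1657]
tool_rot: [-3.14, 0.003, -0.028]
wrist_force: [-0.1, -0.3, -3.3]
width: 0.592
grip_force: 30.0
```

>>> arm_command --moves '[-0.05,-0.365,0,0,0,0,-0.05,-0.729,0,0,0,0,-0.05,-0.729,0,0,0,0,-0.05,-0.729,0,0,0,0,-0.05,-0.729,0,0,0,0]'

```text
t: 11.32
tcp_pos: [0.4592, -0.0141, 0.1671]
tool_rot: [3.141, 0.001, -0.035]
wrist_force: [0.8, -0.6, -2.5]
width: 0.588
grip_force: 30.0
```

```bash
python3 - <<'E'
from h import *
q=rk((-115,0,0))[:2]
plan((np.r_[q,.0560],DOWN),(np.r_[rk((-20,0,0))[:2],.056],DOWN))
E
```

```text
t 11.325 [ 0.4592 -0.0141  0.1671] F [ 0.8 -0.6 -2.5] w 0.588 g 30.0 q [-0.15 -0.1   1.64 -0.    1.61  1.45]
[0.001, -0.013, 0.74, 0.001, 0.001, -0.003]
--
[0.633, -0.0, -0.0, 0.0, 0.0, 0.0]
--
```

>>> arm_command --moves '[0,-0.013,0.3,0,0,0,0,-0.013,0.6,0,0,0,0,-0.013,0.74,0,0,0,0,-0.013,0.745,0,0,0,0.12,-0.013,0.745,0,0,0,0.24,-0.013,0.745,0,0,0,0.36,-0.013,0.745,0,0,0,0.45,-0.013,0.745,0,0,0,0.54,-0.013,0.745,0,0,0,0.63,-0.013,0.745,0,0,0,0.63,-0.013,0.745,0,0,0]'

```text
t: 12.7
tcp_pos: [0.555, -0.0137, 0.0561]
tool_rot: [-3.142, -0.002, -0.032]
wrist_force: [-0.4, -0.8, -3.2]
width: 0.59
grip_force: 30.0
```

```bash
python3 - <<'E'
from h import *
plan((np.r_[rk((-6,0,0))[:2],.0545],DOWN),(np.r_[rk((0,0,0))[:2],.0545],DOWN))
im=vision.capture('side'); cv2.imwrite('pics/c5.png',cv2.resize(im[140:300,200:400],None,fx=3.5,fy=3.5,interpolation=cv2.INTER_CUBIC))
E
```

```text
t 12.7 [ 0.555  -0.0137  0.0561] F [-0.4 -0.8 -3.2] w 0.59 g 30.0 q [-0.13  0.17  1.58  0.    1.39  1.48]
[0.088, 0.011, 0.011, -0.0, -0.002, -0.0]
--
[0.04, -0.0, -0.0, 0.0, 0.0, 0.0]
--
```

View pics/c5.png

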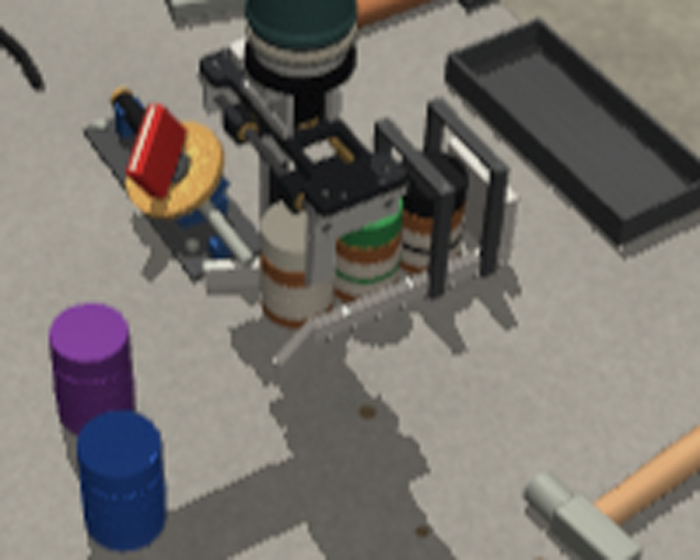

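>>> arm_command --moves '[0.03,0.005,0.012,0,0,0,0.06,0.005,0.012,0,0,0,0.1,0.005,0.012,0,0,0,0.1,0.005,0.012,0,0,0]'

```text
t: 13.25
tcp_pos: [0.569, -0.0147, 0.0539]
tool_rot: [-3.141, -0.0, -0.032]
wrist_force: [-1.3, 0.3, -3.1]
width: 0.592
grip_force: 30.0
```

>>> arm_command --moves '[0.01,0,0,0,0,0,0.02,0,0,0,0,0,0.02,0,0,0,0,0]'

```text
t: 13.62
tcp_pos: [0.5716, -0.0148, 0.054]
tool_rot: [-3.141, 0.0, -0.032]
wrist_force: [-1.3, -0.4, -3.6]
width: 0.594
grip_force: 30.0
```

>>> arm_command --moves '[0.013,0,0,0,0,0,0.02,0,0,0,0,0,0.02,0,0,0,0,0]'

```text
t: 14.0
tcp_pos: [0.5748, -0.015, 0.054]
tool_rot: [-3.142, -0.0, -0.032]
wrist_force: [-2.8, -0.5, -3.6]
width: 0.589
grip_force: 30.0
```

>>> arm_command --moves '[0.01,0,0,0,0,0,0.013,0,0,0,0,0,0.013,0,0,0,0,0]'

```text
t: 14.38
tcp_pos: [0.575, -0.0149, 0.0538]
tool_rot: [-3.142, 0.004, -0.032]
wrist_force: [-5.5, 0.2, -1.5]
width: 0.591
grip_force: 30.0
```

>>> arm_command --moves '[0.015,0,0.005,0,0,0,0.015,0,0.012,0,0,0,0.015,0,0.012,0,0,0]'

```text
t: 14.75
tcp_pos: [0.575, -0.0149, 0.052]
tool_rot: [-3.141, 0.009, -0.032]
wrist_force: [-11.5, 0.6, 2.6]
width: 0.592
grip_force: 30.0
```

```bash
python3 - <<'E'
from h import *
print(bot.sense()['moment']); plan()
E
```

```text
[0.08605426 2.28919002 0.01790468]
t 14.75 [ 0.575  -0.0149  0.052 ] F [-11.5   0.6   2.6] w 0.592 g 30.0 q [-0.12  0.23  1.52 -0.    1.4   1.48]
```

>>> arm_command --moves '[0,0,0,0,0,0,0,0,0,0,0,0,0,0,0,0,0,0]' --hand 0.6

```text
t: 15.12
tcp_pos: [0.5802, -0.0152, 0.0533]
tool_rot: [3.141, -0.003, -0.032]
wrist_force: [-0.2, 1.1, 0.7]
width: 0.798
grip_force: 0.0
```

>>> arm_command --moves '[-0.01,0,-0.2,0,0,0,-0.01,0,-0.5,0,0,0,-0.01,0,-0.9,0,0,0,-0.01,0,-0.95,0,0,0,-0.01,0,-0.95,0,0,0]'

```text
t: 15.75
tcp_pos: [0.578, -0.0151, 0.1957]
tool_rot: [3.141, -0.002, -0.032]
wrist_force: [0.0, 0.5, -0.8]
width: 0.8
grip_force: 0.0
```

```bash
python3 - <<'E'
from h import *
ax=R.from_euler('z',YAW).apply([-.5,0,.8660254])
g=rk((-67,140,72.9)); tcp=g-ax*bot.pinch_z
K=knobrot(.65)
print(g,tcp)
plan((tcp+ax*.1,K),(tcp,K))
im=vision.capture('top'); cv2.imwrite('pics/c6.png',cv2.resize(im[135:255,180:330],None,fx=4,fy=4,interpolation=cv2.INTER_CUBIC))
for n in('top','side'):
    for x,c in((0,'w'),(56,'g'),(112,'b')): print(n,c,proj(n,rk((x,0,85))).round(1))
E
```

```text
[0.51171354 0.12607196 0.0729    ] [0.52110872 0.12577121 0.05661872]
t 15.75 [ 0.578  -0.0151  0.1957] F [ 0.   0.5 -0.8] w 0.8 g 0.0 q [-0.12  0.15  1.32  0.    1.67  1.48]
[-0.372, -0.463, 0.174, -0.108, 0.32, -0.404]
[-0.234, -0.571, 0.052, -0.108, 0.32, -0.404]
--
[0.0, 0.0, 0.667, 0.0, 0.0, 0.0]
--
top w [280.5 195.3]
top g [281.3 174.5]
top b [282.1 154.1]
side w [291.  202.4]
side g [309.5 195.1]
side b [327.4 188.1]
```

View pics/c6.png

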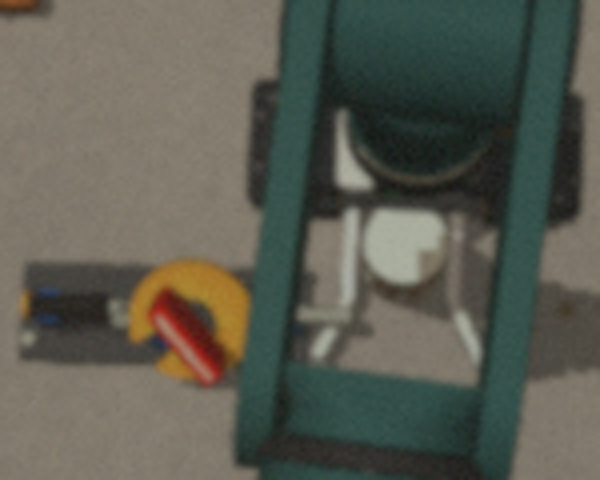

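>>> arm_command --moves '[-0.37,-0.463,0.1,-0.108,0.32,-0.404,-0.37,-0.463,0.1,-0.108,0.32,-0.404,-0.37,-0.463,0.1,-0.108,0.32,-0.404,-0.37,-0.463,0.1,-0.108,0.32,-0.404]' --hand -0.05

```text
t: 16.3
tcp_pos: [0.5237, 0.056, 0.1788]
tool_rot: [3.016, -0.232, 0.301]
wrist_force: [-0.1, 0.5, -0.3]
width: 0.478
grip_force: 0.0
```

>>> arm_command --moves '[-0.234,-0.571,0.05,-0.108,0.32,-0.404,-0.234,-0.571,0.05,-0.108,0.32,-0.404,-0.234,-0.571,0.05,-0.108,0.32,-0.404,-0.234,-0.571,0.05,-0.108,0.32,-0.404,-0.234,-0.571,0.05,-0.108,0.32,-0.404]'

```text
t: 16.92
tcp_pos: [0.4729, 0.1268, 0.1563]
tool_rot: [2.806, -0.41, 0.685]
wrist_force: [-0.3, 0.5, 0.0]
width: 0.479
grip_force: 0.0
```

```bash
cat >> h.py <<'E'
AX=R.from_euler('z',YAW).apply([-.5,0,.8660254])
def ktcp(): return rk((-67,140,72.9))-AX*bot.pinch_z
E
python3 - <<'E'
from h import *
K=knobrot(.65)
plan((ktcp()+AX*.06,K),(ktcp()+AX*.003,K))
im=vision.capture('side'); cv2.imwrite('pics/c7.png',cv2.resize(im[100:240,180:350],None,fx=4,fy=4,interpolation=cv2.INTER_CUBIC))
E
```

```text
t 16.925 [0.4729 0.1268 0.1563] F [-0.3  0.5  0. ] w 0.479 g 0.0 q [ 0.25 -0.41  1.99 -0.16  1.06  1.24]
[-0.04, -0.035, 0.336, 0.001, 0.001, -0.005]
--
[0.0, 0.0, 0.38, 0.0, 0.0, 0.0]
--
```

View pics/c7.png

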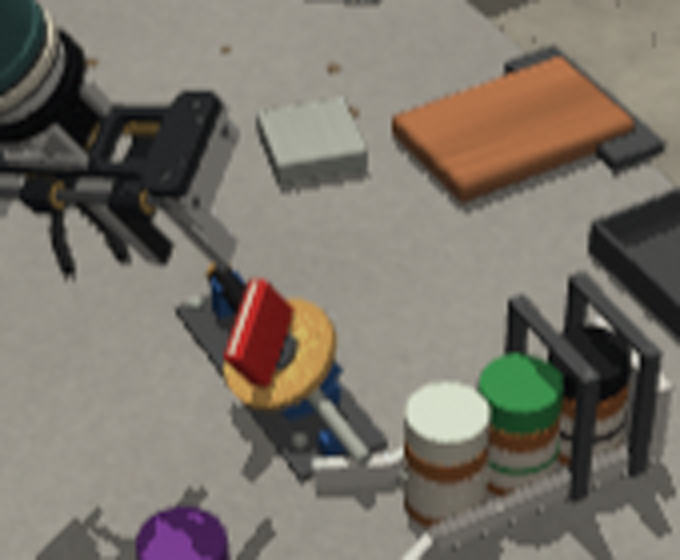

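>>> arm_command --moves '[-0.04,-0.035,0.2,0,0,-0.005,-0.04,-0.035,0.336,0,0,-0.005,-0.04,-0.035,0.336,0,0,-0.005]'

```text
t: 17.35
tcp_pos: [0.4891, 0.1266, 0.1051]
tool_rot: [2.807, -0.403, 0.688]
wrist_force: [-0.8, 0.7, 0.1]
width: 0.474
grip_force: 0.0
```

```bash
python3 - <<'E'
from h import *
K=knobrot(.65)
plan((ktcp()+AX*.003,K))
E
```

```text
t 17.35 [0.4891 0.1266 0.1051] F [-0.8  0.7  0.1] w 0.474 g 0.0 q [ 0.23 -0.33  2.03 -0.16  0.94  1.25]
[0.021, 0.014, 0.367, -0.002, 0.007, 0.003]
--
```

>>> arm_command --moves '[0.015,0.01,0.12,0,0.005,0,0.015,0.01,0.24,0,0.005,0,0.015,0.01,0.36,0,0.005,0,0.015,0.01,0.36,0,0.005,0]'

```text
t: 17.85
tcp_pos: [0.5184, 0.1263, 0.0609]
tool_rot: [2.805, -0.409, 0.691]
wrist_force: [0.2, -0.6, 0.0]
width: 0.476
grip_force: 0.0
```

>>> arm_command --moves '[0,0,0,0,0,0,0,0,0,0,0,0,0,0,0,0,0,0,0,0,0,0,0,0]' --hand -1 --squeeze 25

```text
t: 18.35
tcp_pos: [0.5182, 0.1268, 0.0617]
tool_rot: [2.804, -0.411, 0.693]
wrist_force: [-2.3, -0.7, 3.4]
width: 0.169
grip_force: 25.0
```

```bash
python3 - <<'E'
from h import *
s=bot.sense(); r=R.from_euler('xyz',s['tool_rot']); print('mom',s['moment'])
q=(R.from_euler('z',YAW)*R.from_euler('y',-np.pi/6)).inv()*r*R.from_euler('x',np.pi); print('theta,tilt',q.as_rotvec())
print('offset tool',r.inv().apply(ktcp()-s['tcp_pos'])*1000)
plan((ktcp()+AX*.003,knobrot(0)))
E
```

```text
mom [ 0.0052056   0.44247892 -0.10546113]
theta,tilt [ 0.00159541 -0.00269929  0.65305687]
offset tool [-0.58687567  0.74798587  5.90479716]
t 18.35 [0.5182 0.1268 0.0617] F [-2.3 -0.7  3.4] w 0.169 g 25.0 q [ 0.21 -0.21  2.04 -0.17  0.8   1.25]
[-0.004, 0.005, 0.019, -0.002, -0.003, 0.831]
--
```

>>> arm_command --moves '[0,0,0,0,0,0.1,0,0,0,0,0,0.2,0,0,0,0,0,0.3,0,0,0,0,0,0.4,0,0,0,0,0,0.5,0,0,0,0,0,0.6,0,0,0,0,0,0.68,0,0,0,0,0,0.74,0,0,0,0,0,0.78,0,0,0,0,0,0.8,0,0,0,0,0,0.8,0,0,0,0,0,0.8]'

```text
t: 19.85
tcp_pos: [0.5179, 0.1275, 0.0615]
tool_rot: [3.131, -0.525, -0.004]
wrist_force: [-4.4, 3.3, 4.1]
width: 0.172
grip_force: 25.0
```

```bash
cat > k.py <<'E'
from h import *
s=bot.sense(); r=R.from_euler('xyz',s['tool_rot']); print('mom',s['moment'],'F',s['wrist_force'])
q=(R.from_euler('z',YAW)*R.from_euler('y',-np.pi/6)).inv()*r*R.from_euler('x',np.pi); print('theta,tilt',q.as_rotvec())
im=vision.capture('top'); im2=vision.capture('side')
plan((ktcp()+AX*.003,knobrot(0)))
cv2.imwrite('pics/k%d.png'%int(s['t']*10),np.hstack([cv2.resize(im[190:240,230:310],(440,275)),cv2.resize(im2[190:240,235:295],(330,275))]))
for n in('top','side'): print(n,proj(n,rk((-42,34,36))).round(1),proj(n,rk((-42,10,36))).round(1))
# bolt whiteness along the line from y=40 to 0
for n,I in(('top',im),('side',im2)):
    print(n,[int(I[tuple(np.round(proj(n,rk((-42,y,36)))).astype(int)[::-1])].min()) for y in range(46,-6,-4)])
E
python3 k.py
```

```text
mom [0.42983401 0.74402396 0.23581313] F [-4.39249607  3.27015625  4.11709474]
theta,tilt [ 0.00356277 -0.00124046  0.02441535]
t 19.95 [0.5179 0.1275 0.0615] F [-4.1  2.8  5.6] w 0.167 g 25.0 q [ 0.21 -0.21  2.04 -0.16  0.8   1.87]
[0.003, 0.011, 0.019, -0.005, -0.002, 0.031]
--
top [267.  213.4] [275.8 213.8]
side [270.5 213. ] [274.9 218.7]
top [113, 111, 111, 109, 111, 111, 113, 108, 109, 103, 105, 97, 102]
side [156, 156, 154, 153, 156, 155, 155, 151, 152, 103, 77, 81, 83]
```

>>> arm_command --moves '[0,0,0,0,0,0.02,0,0,0,0,0,0.03,0,0,0,0,0,0.03,0,0,0,0,0,0.03]'

```text
t: 20.45
tcp_pos: [0.5179, 0.1275, 0.0615]
tool_rot: [-3.139, -0.525, -0.031]
wrist_force: [-4.9, 3.2, 4.8]
width: 0.168
grip_force: 25.0
```

```bash
python3 k.py; python3 - <<'E'
from h import *
I=cv2.imread('pics/side0.png'); print('before',[int(I[tuple(np.round(proj('side',rk((-42,y,36)))).astype(int)[::-1])].min()) for y in range(46,-6,-4)])
E
```

```text
mom [0.3891954  0.75877361 0.29380155] F [-4.85212567  3.16906905  4.79670268]
theta,tilt [ 0.00359345 -0.00121619  0.00103944]
t 20.55 [0.5179 0.1275 0.0615] F [-5.6  3.5  5.3] w 0.169 g 25.0 q [ 0.21 -0.21  2.04 -0.16  0.8   1.9 ]
[0.003, 0.011, 0.019, -0.005, -0.001, 0.001]
--
top [267.  213.4] [275.8 213.8]
side [270.5 213. ] [274.9 218.7]
top [112, 110, 113, 110, 110, 113, 111, 109, 110, 101, 99, 101, 101]
side [156, 156, 154, 153, 155, 156, 155, 150, 151, 102, 77, 81, 83]
before [146, 144, 144, 126, 70, 136, 131, 87, 85, 85, 83, 79, 77]
```

>>> arm_command --moves '[0,0,0,0,0,0,0,0,0,0,0,0,0,0,0,0,0,0]' --hand -0.1

```text
t: 20.92
tcp_pos: [0.5179, 0.1264, 0.0606]
tool_rot: [-3.141, -0.524, -0.03]
wrist_force: [0.4, -0.0, -0.3]
width: 0.434
grip_force: 0.0
```

>>> arm_command --moves '[0,0,-0.2,0,0,0,0,0,-0.5,0,0,0,0,0,-0.85,0,0,0,0,0,-0.85,0,0,0,0,0,-0.85,0,0,0]'

```text
t: 21.55
tcp_pos: [0.4539, 0.1283, 0.1705]
tool_rot: [-3.141, -0.524, -0.03]
wrist_force: [-0.5, 0.8, -1.5]
width: 0.454
grip_force: 0.0
```

```bash
python3 - <<'E'
from h import *
plan()
im=vision.capture('top'); s=vision.capture('side')
cv2.imwrite('pics/end.png',np.hstack([cv2.resize(im[135:245,180:310],(400,338)),cv2.resize(s[160:270,225:355],(400,338))]))
print('side',[int(s[tuple(np.round(proj('side',rk((-42,y,36)))).astype(int)[::-1])].min()) for y in range(46,-6,-4)])
E
```

```text
t 21.55 [0.4539 0.1283 0.1705] F [-0.5  0.8 -1.5] w 0.454 g 0.0 q [ 0.26 -0.46  1.99 -0.16  1.11  1.9 ]
side [153, 154, 152, 150, 152, 153, 152, 148, 149, 100, 75, 78, 82]
```

View pics/end.png

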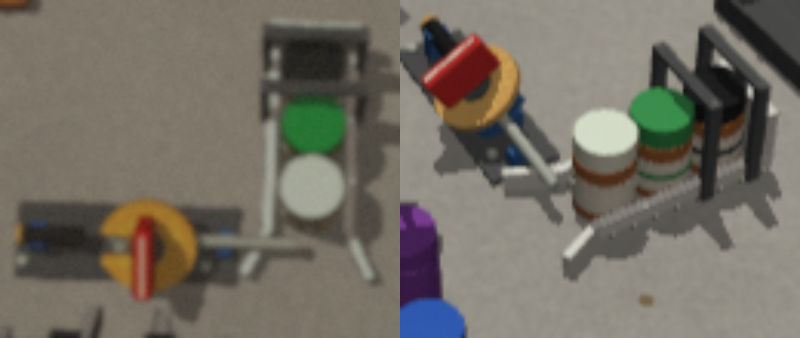

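The final picture shows the three jars upright in file against the stop. The bolt extends across the mouth (top panel tip about (305,246)), the knob is at 0, and the gripper is clear of everything.

```bash
python3 -c "
from station import hand_in
print(hand_in())"
```

```text
the job is handed in; nothing more can be done
None
```

Both loose jars are in the lane behind the first, upright with the row pushed against the end stop; the knob is at 0 with its bolt dropped across the mouth, and the job was handed in at about 21.6 s with the gripper clear.

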